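Gauge the plate gap of a gel clamp with a tapered feeler blade

TASK

Check the gap of the gel-plate clamp: turn its round twist cap about a quarter turn anticlockwise so that the cover tongue swings clear of the slot, then take the tapered feeler blade by its handle out of its stand and slide it gently, straight down, into the middle of the slot between the two upright plates until it drags snugly, the sprung back plate giving way by about 1.5 mm (short of 1 mm is loose, well over 2 mm is jammed). Finish while still holding the blade by its handle, upright at that depth, and leave the other things on the worktop where they stand.

Things in the scene. Friction and masses are not known exactly. Their poses are not given: they have to be found in the camera images.
- clamp: grey gel-plate clamp, fixed: base 100 (x) x 160 (y) x 10 mm with two upright white plates, one behind the other, a narrow slot between them open at the top, and a post with the white twist cap. Origin under the middle of the slot, on the worktop; z up; x across the slot from front plate to back plate, y along the slot toward the post, whose axis is at x 0, y +70 mm.
- slot (a point): middle of the slot's mouth, at the plate tops, 88 mm above the worktop; axes as clamp. Slot 70 mm long (y), 72 mm deep. The top 8 mm of both plates flares out at 45 degrees as a funnel; below, the faces are parallel. The gap differs each time, 3.5 to 5.5 mm (front plate set up to 2 mm forward). Both plates float together 5 mm either way along x almost freely, so they centre on the blade.
- back_plate (a joint): how far the sprung back plate has been pushed back to widen the slot, m: 0 at rest, stop at 0.006. Its spring gives 6 N per mm, so while the blade slides slowly down the push needed at the handle grows from nothing at first touch to roughly 11 N (9 to 14) at 1.5 mm; it falls off when the motion stops.
- cap (a joint): turn of the twist cap, rad: 0 with its tongue along the slot just above the plates, covering it; grows anticlockwise seen from above; stop at 1.65, tongue then toward clamp +x. Starts in 0 to 0.25, turns against light friction (0.06 N m), stays where left; the slot is clear from 1.1 on.
- cap_top (a point): middle of the top face of the white twist cap, 123 mm above the worktop, on the post axis. The cap is round, 36 mm across, 32 mm high; its tongue, 18 mm wide, 4 mm thick, reaches 109 mm from the axis at the foot of the cap (91 to 95 mm above the worktop), so 28 mm of the cap's side is free to grip from above.
- blade_stand: grey stand, fixed: foot 80 x 90 x 10 mm with an upright sleeve 30 (x) x 44 (y) mm, 90 mm high, whose well, 14 (x) x 26 (y) mm and open at the top, holds the blade. Origin in the middle of its underside; z up.
- blade: tapered steel feeler blade, grey handle, 131 mm long, about 80 g, upright in its stand, handle up. Origin mid tip, its lower end (15 mm above the worktop in the stand); z up the blade, x across its thickness, y its width. Blade 20 mm wide, 75 mm long, 2 mm thick at the tip, growing evenly to 9.5 mm. Above it a flange 26x40x4 mm rests on the stand, then the handle 14 (x) x 30 (y) mm, z 79 to 131.
- blade_tip (a point): middle of the blade's tip (same point as the origin of blade)
- blade_grip (a point): the point in the middle of the handle to grip, 109 mm above the tip; grip across the 14 mm thickness (x of the blade).
- jar: bystander: specimen jar with a screw lid, 64 mm across, 75 mm high; origin under its middle
- timer: bystander: small white bench timer, 45 x 70 x 29 mm; origin under its middle
- vial: bystander: glass vial, 30 mm across, 70 mm high; origin under its middle
- dish: bystander: covered culture dish, 90 mm across, 15 mm high; origin under its middle
- flask: bystander: conical glass flask, 80 mm across, 119 mm high; origin under its middle
- amber: bystander: brown bottle, 54 mm across, 130 mm high; origin under its middle
Not all that is in view belongs to the job. Several things have the shape of the blade; the one meant has the colours described above.

How it is judged:
By the outcome, as a careful person would: the job done as asked, in the order asked, and still so for the second after the job is handed in, while the arm keeps its last pose, push and grip.
It also fails if it takes over 64 s, if anything falls off the work surface, if the arm or the gripper's body presses on something with over 40 N, if the wrist force passes 120 N, or if a joint passes its speed limit or range.

ROBOT

A 7-joint arm with a two-finger parallel gripper is mounted at the origin on a cart in front of the work surface, level with it; the furniture and walls round the work are solid. World frame = base frame: x ahead of the robot, y to its left, z up, the work surface at z = 0. Lengths are in m, angles in rad, forces in N, time in s.
With the tool pointing down it reaches from about 0.425 to 0.925 m from the base axis. Payload 6.8 kg.
Tool frame: the origin (TCP) lies midway between the tips of the shut fingers; the grasp point (between the pads) lies 19 mm behind it; z points along the fingers, y is the direction in which the jaws open and shut (so a half turn about z gives the same grasp; the last joint's range is limited). The gripper opens to 85 mm and grips with 20 to 120 N. Pads are 22 mm wide; open, the fingers measure 114 mm over their backs; the gripper's body (76 mm by 85 mm) begins 54 mm behind the grasp point. The pads swing forward as they close: fully open they stand 13 mm farther back than shut.
Start: joints at [-1.309, 0.477, 0.022, 1.555, -0.011, 1.109, -0.083], TCP at [0.244, 0.629, 0.202] pointing down, gripper open.
Joint ranges: [-2.96, 2.96], [-0.34, 2.1], [-1.41, 1.46], [0.24, 2.44], [-1.37, 4.51], [0.17, 1.92], [-2.96, 2.96]. Speed limits (rad/s): [2.39, 2.39, 3.14, 3.14, 3.14, 3.14, 3.14].

INTERFACE

Orientations are given as a unit quaternion [w, x, y, z].
In Python, from station import * gives the robot as it stands. The module is installed in compiled form; this text tells all that it offers.
- The arm moves only by the tool jog_arm, never from a script. Its arguments are lists of equal length, an entry for each row: "dp": the shift along the tool's x, y, z in units of 25 mm (1.0 is 25 mm), a list of three; "angular": the turn, a rotation vector about the tool's x, y, z in units of 5 degrees (1.0 is 5 degrees), a list of three; "claw": the finger opening in mm, from 0 to 85.4. A call has exactly 5 rows; each row is the pose to reach, as a shift and turn from the pose commanded when the call began, along the tool's axes at that moment; what a row does not reach only later rows make up. A row lasts 1/10 s, in which the tool goes at most 50 mm and 8.59 degrees, less where a joint would pass 70% of its speed; a pose out of reach is approached as far as the arm can. A call with a gripper value outside its range is refused whole. The fingers move at their own pace and stop on an object; "grip_force" is the grip in N (left out, the last holds). Time passes only in rows, so rows that repeat a pose let the fingers close, or fill a call up. It gives the time, the measured TCP pose, the force and the opening at its end, in the units of the state.
- get_obs(): the state, without advancing time (a new reading comes with each control period).
- read_camera(name): name is "scene" or "top"; returns a dict with "pixels" (384x512x3 uint8, blue, green, red), "camera_matrix" (3x3 intrinsics, pixels), "rvec" (rotation vector, rad) and "tvec" (3), from world to camera coordinates, as OpenCV has them. Camera axes: x right, y down, z forward; pixel columns grow to the right and rows downward; lengths in m; the calibration is good to about 2 mm. A picture is of the moment at which its call begins. There is no depth.
- hand_in(): hands the job in, once; it reports no verdict.
The state is a dict: "t": time; "q": joint angles; "joint_vel": joint speeds; "joint_torque": joint torques, N m; "eef_pos": TCP position; "tool_rot": TCP orientation; "contact_force": force on the tool from outside, world axes, zero at the start; "torque": the same for the moment, N m; "gripper_width": opening from 0.0 (shut) to 1.0 (fully open).
Only numpy, scipy, OpenCV 4.12 (cv2) and the standard library are available. Lean on these libraries where they do the work, as an engineer would, in place of code of your own. Each camera call takes 0.05 s, during which the arm holds its last target.

## Working session

There is one attempt and no reset: what is moved stays moved. The work goes in short steps, Python scripts to look and compute and a tool call to move; the robot and the scene stay as the last step left them, time stands still between calls to the robot, and variables do not carry over. Pictures are saved under pics/ and viewed, and the job is handed in when it is done.

Besides the shell and the picture viewer there is one more tool, called after "Request:" in YAML: its name, and indented under it one key for each argument. jog_arm: Moves the arm, as the interface text tells. Its arguments: {"type":"object","properties":{"dp":{"type":"array","items":{"type":"array","items":{"type":"number"}}},"angular":{"type":"array","items":{"type":"array","items":{"type":"number"}}},"claw":{"type":"array","items":{"type":"number"}},"grip_force":{"type":"number"}},"required":["dp","angular","claw"]}

```bash
mkdir -p pics
python3 - <<'E'
from station import *
import cv2,pickle
o=get_obs();print({k:o[k] for k in('t','eef_pos','tool_rot','gripper_width','contact_force')})
d={}
for n in('scene','top'):
    c=read_camera(n);d[n]=c;cv2.imwrite(f'pics/{n}0.png',c['pixels']);print(n,c['camera_matrix'],c['rvec'],c['tvec'])
pickle.dump(d,open('c0.pkl','wb'))
E
```

```text
{'t': 0.0, 'eef_pos': array([0.2437411 , 0.62878868, 0.20143907]), 'tool_rot': array([-1.06199900e-04,  1.83861907e-01,  9.82951679e-01, -8.86164154e-04]), 'gripper_width': 1.002975407581688, 'contact_force': array([ 0.36824401,  0.43585948, -0.20356643])}
scene [[360.91728783   0.         254.61690114]
 [  0.         360.91728783 186.44300875]
 [  0.           0.           1.        ]] [ 1.1657733  -1.94751287  1.23541943] [0.3298191  0.29581276 0.5645862 ]
top [[499.16872368   0.         250.57849234]
 [  0.         499.16872368 194.18887755]
 [  0.           0.           1.        ]] [ 1.87353331 -1.97255019  0.52415708] [0.1227678  0.50470283 1.35883975]
```

View pics/scene0.png

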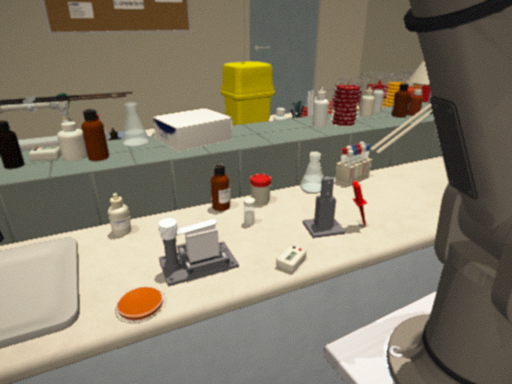

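View pics/top0.png

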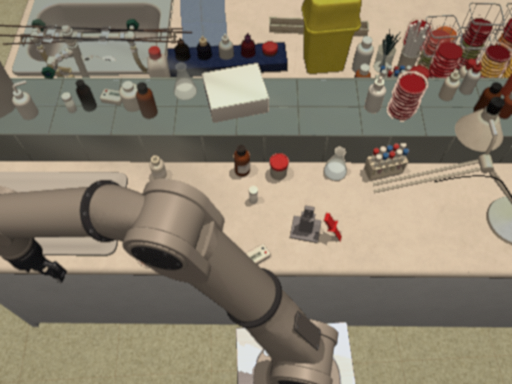

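```bash
cat > h.py <<'E'
import numpy as np,cv2,pickle
def cam(c):
    R=cv2.Rodrigues(np.array(c['rvec']))[0];t=np.array(c['tvec']).ravel();return np.array(c['camera_matrix']),R,t
def ray(c,p,z):
    K,R,t=cam(c);d=R.T@np.linalg.solve(K,[p[0],p[1],1]);o=-R.T@t
    return o+d*(z-o[2])/d[2]
def proj(c,P):
    K,R,t=cam(c);return cv2.projectPoints(np.array(P,float).reshape(-1,3),np.array(c['rvec']),np.array(c['tvec']),K,None)[0].reshape(-1,2)
E
python3 - <<'E'
from h import *
d=pickle.load(open('c0.pkl','rb'))
s=d['scene']['pixels'];t=d['top']['pixels']
cv2.imwrite('pics/clamp0.png',cv2.resize(s[205:295,145:245],None,fx=6,fy=6,interpolation=cv2.INTER_CUBIC))
cv2.imwrite('pics/stand0.png',cv2.resize(s[165:245,290:390],None,fx=6,fy=6,interpolation=cv2.INTER_CUBIC))
cv2.imwrite('pics/tstand0.png',cv2.resize(t[195:255,270:360],None,fx=8,fy=8,interpolation=cv2.INTER_CUBIC))
for n in d:
    K,R,tt=cam(d[n]);print(n,-R.T@tt)
print(ray(d['scene'],(168,224),.123))
print(ray(d['scene'],(325,182),.146), ray(d['top'],(308,210),.146))
E
```

```text
scene [-0.18323834  0.47245263  0.50818858]
top [-0.24588884  0.11911518  1.4288431 ]
[0.46206314 0.3281338  0.123     ]
[ 0.43626722 -0.05273583  0.146     ] [ 0.44281554 -0.06806778  0.146     ]
```

```bash
sleep 1
```

```text
(no output)
```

View pics/clamp0.png

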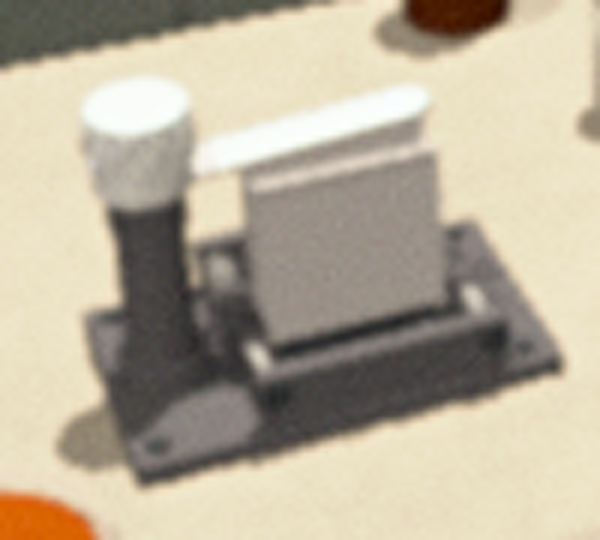

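View pics/stand0.png

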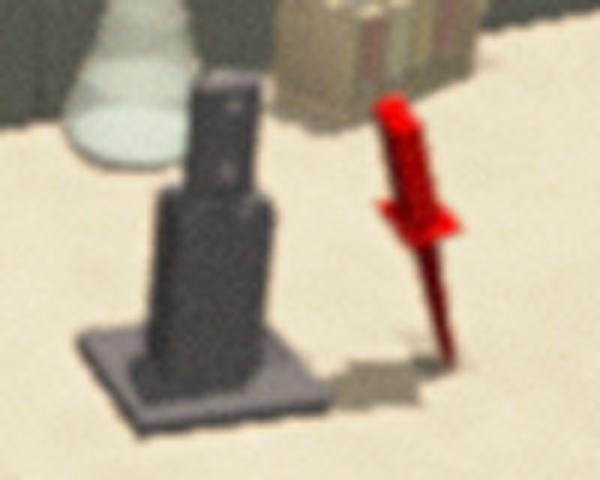

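View pics/tstand0.png

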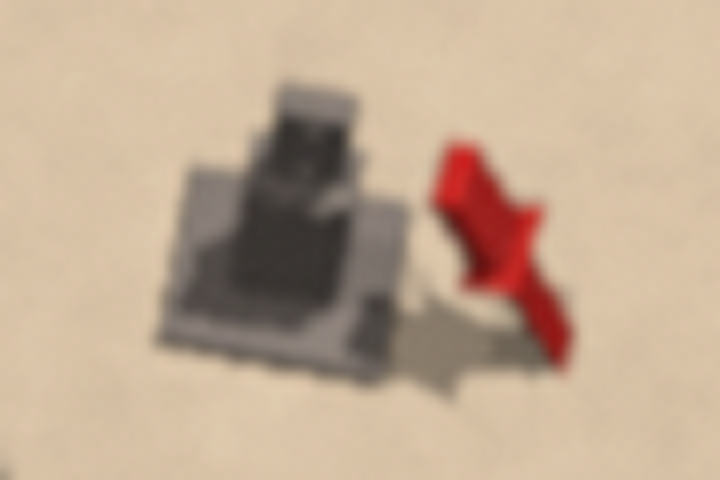

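Run:
```python
from h import *
from scipy.optimize import least_squares
d=pickle.load(open('c0.pkl','rb'));s=d['scene'];t=d['top']
f=lambda x,y,ox=145,oy=205,k=6:((x+.5)/k-.5+ox,(y+.5)/k-.5+oy)
for nm,p,z in [('A',f(142,470),.01),('B',f(562,358),.01),('C',f(470,220),.01),('D',f(85,315),.01),('cap',f(136,106),.123),('A0',f(142,485),0),('plTL',f(246,190),.088),('plTR',f(436,150),.088),('tongend',f(425,88),.095)]:
    print(nm,ray(s,p,z).round(4))
g=lambda x,y:f(x,y,290,165)
h=lambda x,y:f(x,y,270,195,8)
print('stand scene')
for p,z in[(g(140,432),0),(g(328,408),0),(g(328,398),.01),(g(140,425),.01),(g(82,336),.01),(g(225,78),.146)]:print(ray(s,p,z).round(4))
print('stand top')
for p,z in[(h(195,165),.01),(h(410,205),.01),(h(388,372),.01),(h(160,335),.01),(h(285,82),.146),(h(357,95),.146),(h(350,122),.146),(h(278,115),.146)]:print(ray(t,p,z).round(4))
def fit(c,obs,dims):
    def r(v):
        x,y,a=v;out=[]
        for (px,(lx,ly,lz)) in obs:
            out+=list(proj(c,[x+lx*np.cos(a)-ly*np.sin(a),y+lx*np.sin(a)+ly*np.cos(a),lz])[0]-px)
        return out
    q=least_squares(r,dims);print(q.x.round(4),np.round(q.fun,1))
# clamp: front-left(A)= (-50,+80), B=(-50,-80), C=(50,-80), D=(50,80)
fit(s,[(f(142,470),(-.05,.08,.01)),(f(562,358),(-.05,-.08,.01)),(f(470,220),(.05,-.08,.01)),(f(85,315),(.05,.08,.01)),(f(136,106),(0,.07,.123))],[.46,.26,0])
fit(t,[(h(195,165),(.04,.045,.01)),(h(410,205),(.04,-.045,.01)),(h(388,372),(-.04,-.045,.01)),(h(160,335),(-.04,.045,.01)),(h(285,82),(.007,.015,.146)),(h(357,95),(.007,-.015,.146))],[.44,-.06,0])
fit(s,[(g(328,400),(-.04,-.045,.01)),(g(140,425),(-.04,.045,.01)),(g(82,336),(.04,.045,.01)),(g(225,78),(0,0,.146))],[.44,-.06,0])
```

```text
A [0.4209 0.3511 0.01  ]
B [0.4085 0.1965 0.01  ]
C [0.5079 0.1901 0.01  ]
D [0.5182 0.3454 0.01  ]
cap [0.4696 0.3275 0.123 ]
A0 [0.4253 0.3509 0.    ]
plTL [0.4542 0.2963 0.088 ]
plTR [0.447 0.227 0.088]
tongend [0.4788 0.2178 0.095 ]
stand scene
[ 0.4327 -0.0265  0.    ]
[ 0.4096 -0.1096  0.    ]
[ 0.404  -0.1035  0.01  ]
[ 0.4249 -0.0199  0.01  ]
[ 0.4965 -0.0407  0.01  ]
[ 0.4549 -0.0739  0.146 ]
stand top
[ 0.4994 -0.0409  0.01  ]
[ 0.4768 -0.1247  0.01  ]
[ 0.4044 -0.1075  0.01  ]
[ 0.425  -0.0202  0.01  ]
[ 0.4605 -0.0617  0.146 ]
[ 0.4537 -0.0874  0.146 ]
[ 0.4426 -0.0836  0.146 ]
[ 0.4469 -0.0577  0.146 ]
[ 0.4648  0.2672 -0.0597] [ 0.7  0.2  2.2 -1.2  1.8 -1.   0.4 -0.5 -4.5  1.3]
[ 0.4511 -0.0731 -0.2501] [-0.5 -0.4  0.5 -0.6 -0.1  0.9 -0.1  0.5 -0.5 -0.3  0.7 -0.2]
[ 0.4517 -0.0728 -0.2752] [ 1.3  0.1 -0.5  0.  -1.4 -0.9  0.5  0.6]
```

Request:
jog_arm:
  dp:
    - [-1.3,-1.4,-0.6]
    - [-2.6,-2.8,-1.2]
    - [-3.9,-4.2,-1.8]
    - [-5.2,-5.6,-2.4]
    - [-6.5,-7,-3]
  angular:
    - [0,0,0]
    - [0,0,0]
    - [0,0,0]
    - [0,0,0]
    - [0,0,0]
  claw: [85,85,85,85,85]

```text
t: 0.6
eef_pos: [0.3324, 0.4056, 0.2775]
tool_rot: [-0.0, 0.184, 0.983, -0.0]
contact_force: [0.0, 0.5, 0.4]
gripper_width: 0.995
```

Request:
jog_arm:
  dp:
    - [-1.3,-1.4,-0.6]
    - [-2.6,-2.8,-1.2]
    - [-3.9,-4.2,-1.8]
    - [-5.2,-5.6,-2.4]
    - [-6.5,-7,-3]
  angular:
    - [0,0,0]
    - [0,0,0]
    - [0,0,0]
    - [0,0,0]
    - [0,0,0]
  claw: [85,85,85,85,85]

```text
t: 1.1
eef_pos: [0.4204, 0.184, 0.3527]
tool_rot: [-0.0, 0.184, 0.983, 0.0]
contact_force: [1.9, -0.1, 0.5]
gripper_width: 0.996
```

Request:
jog_arm:
  dp:
    - [-1,-1,0]
    - [-2,-2,0]
    - [-3,-3,0]
    - [-4,-4,0]
    - [-5,-5,0]
  angular:
    - [0,0,1.5]
    - [0,0,3]
    - [0,0,4.5]
    - [0,0,6]
    - [0,0,7.5]
  claw: [85,85,85,85,85]

```text
t: 1.6
eef_pos: [0.4917, 0.0229, 0.352]
tool_rot: [-0.0, 0.492, 0.87, -0.0]
contact_force: [0.3, 0.5, 1.1]
gripper_width: 0.997
```

Run:
```python
from station import *
import cv2,pickle
o=get_obs();print(o['q'])
d={}
for n in('scene','top'):
    c=read_camera(n);d[n]=c;cv2.imwrite(f'pics/{n}1.png',c['pixels'])
pickle.dump(d,open('c1.pkl','wb'))
```

```text
[-0.63410085  0.03914405  0.4839541   1.79535992 -0.01902574  1.31195979
  0.3955486 ]
```

View pics/top1.png

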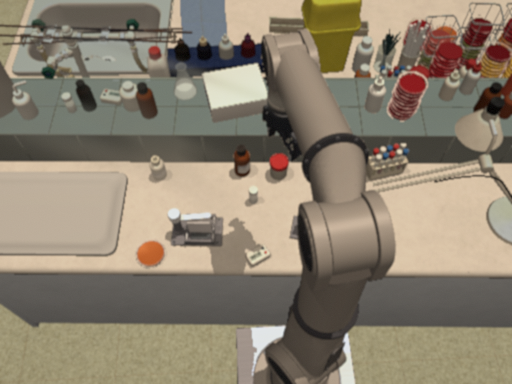

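Run:
```python
from h import *
d=pickle.load(open('c1.pkl','rb'))
cv2.imwrite('pics/tclamp1.png',cv2.resize(d['top']['pixels'][200:250,160:235],None,fx=10,fy=10,interpolation=cv2.INTER_CUBIC))
```

```text
(no output)
```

View pics/tclamp1.png

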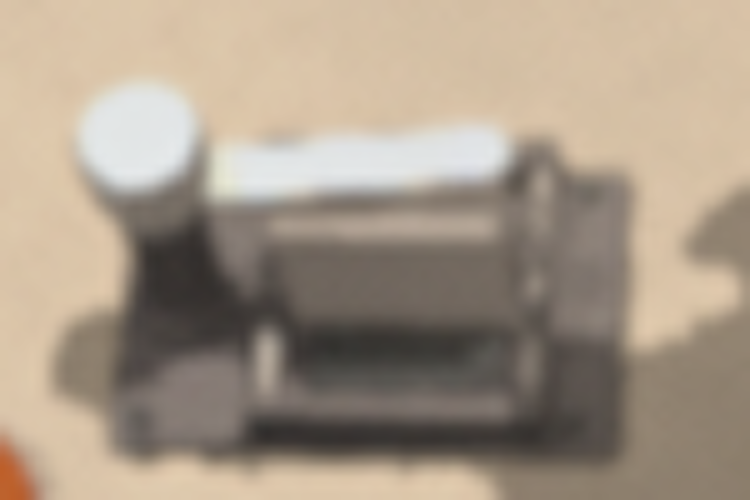

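Run:
```python
from h import *
d=pickle.load(open('c1.pkl','rb'));t=d['top']
f=lambda x,y:((x+.5)/10-.5+160,(y+.5)/10-.5+200)
for n,p,z in[('cap',f(139,135),.123),('FL',f(112,445),.01),('FR',f(615,450),.01),('BR',f(630,180),.01),('tongue end mid',f(507,152),.095),('tong root',f(208,172),.095),('plate front L',f(270,238),.088),('plate front R',f(500,238),.088)]:print(n,ray(t,p,z).round(4))
img=t['pixels'][195:235,160:190].astype(int)
m=(img.min(2)>195).astype(np.uint8)
n,l,st,ce=cv2.connectedComponentsWithStats(m);print(st,ce+[160,195])
```

```text
cap [0.4666 0.3284 0.123 ]
FL [0.4188 0.3517 0.01  ]
FR [0.4087 0.195  0.01  ]
BR [0.5033 0.1884 0.01  ]
tongue end mid [0.47   0.2213 0.095 ]
tong root [0.4681 0.3117 0.095 ]
plate front L [0.4483 0.2935 0.088 ]
plate front R [0.4445 0.2242 0.088 ]
[[   0    0   30   40 1066]
 [   8   13   12   11   96]
 [  22   19    8    6   38]] [[174.23358349 214.58067542]
 [173.16666667 212.8125    ]
 [185.34210526 216.5       ]]
```

```bash
cat > go.py <<'E'
import sys,numpy as np
from station import *
from scipy.spatial.transform import Rotation as R
o=get_obs();q=o['tool_rot'];r=R.from_quat([q[1],q[2],q[3],q[0]]);M=r.as_matrix()
x,y,z,a=map(float,sys.argv[1:5])
print('t',o['t'],'pos',np.round(o['eef_pos'],4),'jaw',np.degrees(np.arctan2(M[1,1],M[0,1])).round(2),'F',np.round(o['contact_force'],1),'M',np.round(o['torque'],2),'w',o['gripper_width'])
a=np.radians(a);Y=np.array([np.cos(a),np.sin(a),0]);Z=np.array([0,0,-1.]);T=np.c_[np.cross(Y,Z),Y,Z]
print('dp',(M.T@(np.array([x,y,z])-o['eef_pos'])/.025).round(3),'ang',(np.degrees(R.from_matrix(M.T@T).as_rotvec())/5).round(3))
E
python3 go.py .468 .328 .2 -5
```

```text
t 1.7 pos [0.4924 0.0191 0.3521] jaw 30.67 F [-0.7 -0.5 -0.2] M [-0.06 -0.01  0.03] w 0.9976665486445632
dp [11.137  5.467  6.062] ang [-1.000e-03  2.100e-02  7.134e+00]
```

Request:
jog_arm:
  dp:
    - [1.6,0.8,0.6]
    - [3.2,1.5,1.2]
    - [4.8,2.3,2.0]
    - [6.4,3.1,2.8]
    - [8,3.9,3.6]
  angular:
    - [0,0,1.4]
    - [0,0,2.8]
    - [0,0,4.3]
    - [0,0,5.7]
    - [0,0,7.1]
  claw: [85,85,85,85,85]

```text
t: 2.2
eef_pos: [0.4699, 0.2482, 0.2613]
tool_rot: [-0.0, 0.734, 0.68, 0.0]
contact_force: [1.1, 1.1, 0.4]
gripper_width: 0.998
```

```bash
python3 go.py .468 .328 .15 -5
```

```text
t 2.2 pos [0.4699 0.2482 0.2613] jaw -4.38 F [1.1 1.1 0.4] M [-0.02  0.02 -0.04] w 0.9977865195392044
dp [ 3.175 -0.317  4.454] ang [-0.005 -0.005  0.124]
```

Request:
jog_arm:
  dp:
    - [1,-0.1,0.8]
    - [2,-0.2,1.8]
    - [2.8,-0.3,2.8]
    - [3.1,-0.3,3.5]
    - [3.1,-0.3,3.5]
  angular:
    - [0,0,0]
    - [0,0,0]
    - [0,0,0]
    - [0,0,0]
    - [0,0,0]
  claw: [70,70,70,70,70]

```text
t: 2.7
eef_pos: [0.4663, 0.3247, 0.1717]
tool_rot: [-0.0, 0.731, 0.682, -0.003]
contact_force: [-0.4, -0.2, -0.5]
gripper_width: 0.817
```

```bash
python3 - <<'E'
from station import *
import cv2,pickle
d={}
for n in('scene','top'):
    c=read_camera(n);d[n]=c
cv2.imwrite('pics/s2.png',cv2.resize(d['scene']['pixels'][130:290,110:260],None,fx=4,fy=3.7,interpolation=cv2.INTER_CUBIC))
cv2.imwrite('pics/t2.png',cv2.resize(d['top']['pixels'][140:260,110:260],None,fx=5,fy=5,interpolation=cv2.INTER_CUBIC))
pickle.dump(d,open('c2.pkl','wb'))
E
python3 go.py .468 .328 .098 -5
```

```text
t 2.8 pos [0.4688 0.3236 0.1747] jaw -4.15 F [ 0.3 -0.1  0.4] M [-0.04 -0.07 -0.  ] w 0.8176389662472273
dp [ 0.177 -0.044  3.07 ] ang [-0.007  0.01   0.171]
```

View pics/s2.png

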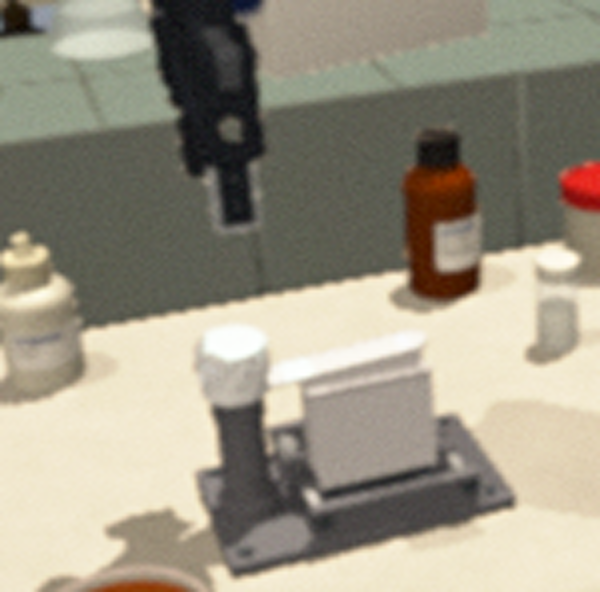

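Request:
jog_arm:
  dp:
    - [0.1,0,0.8]
    - [0.1,0,1.6]
    - [0.1,0,2.4]
    - [0.1,0,2.9]
    - [0.1,0,3.0]
  angular:
    - [0,0,0]
    - [0,0,0]
    - [0,0,0]
    - [0,0,0]
    - [0,0,0]
  claw: [70,70,70,70,70]

```text
t: 3.3
eef_pos: [0.4692, 0.3255, 0.0994]
tool_rot: [0.0, 0.733, 0.681, -0.0]
contact_force: [-0.6, -0.2, -0.1]
gripper_width: 0.816
```

Request:
jog_arm:
  dp:
    - [0,0,0]
    - [0,0,0]
    - [0,0,0]
    - [0,0,0]
    - [0,0,0]
  angular:
    - [0,0,0]
    - [0,0,0]
    - [0,0,0]
    - [0,0,0]
    - [0,0,0]
  claw: [25,25,25,25,25]
  grip_force: 30

```text
t: 3.8
eef_pos: [0.4695, 0.3265, 0.1001]
tool_rot: [-0.0, 0.732, 0.681, 0.0]
contact_force: [-0.5, -0.2, 0.6]
gripper_width: 0.295
```

```bash
python3 go.py .468 .328 .098 -5
```

```text
t 3.8 pos [0.4695 0.3265 0.1001] jaw -4.18 F [-0.5 -0.2  0.6] M [ 0.01 -0.03 -0.05] w 0.29480427892230276
dp [ 0.055 -0.066  0.085] ang [ 0.005 -0.007  0.163]
```

```bash
cat > look.py <<'E'
import sys
from station import *
import cv2,pickle
k=sys.argv[1]
d={n:read_camera(n) for n in('scene','top')}
pickle.dump(d,open(f'c{k}.pkl','wb'))
for n,box in zip(('scene','top'),sys.argv[2:4]):
    x0,x1,y0,y1=map(int,box.split(','))
    s=min(700/(x1-x0),560/(y1-y0))
    cv2.imwrite(f'pics/{n}{k}.png',cv2.resize(d[n]['pixels'][y0:y1,x0:x1],None,fx=s,fy=s,interpolation=cv2.INTER_CUBIC))
    print(n,s)
E
python3 look.py 3 140,250,190,290 150,250,160,240
```

```text
scene 5.6
top 7.0
```

View pics/scene3.png

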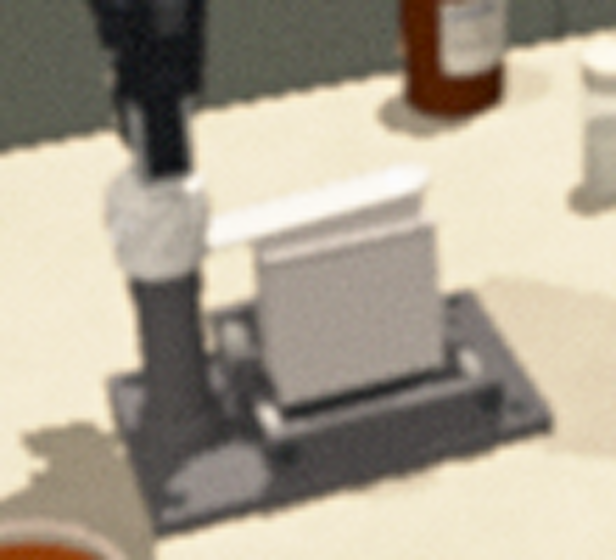

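View pics/top3.png

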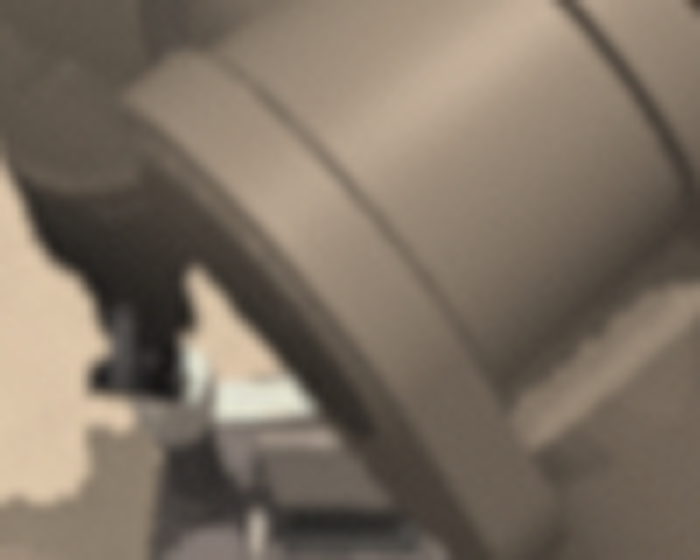

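Run:
```python
from h import *
d=pickle.load(open('c3.pkl','rb'));s=d['scene']
for z in(.095,.123):
  for x in(.45,.455,.468,.486):print(x,z,proj(s,[x,.328,z]),)
```

```text
0.45 0.095 [[171.10268545 238.37796608]]
0.455 0.095 [[170.40682541 237.19295822]]
0.468 0.095 [[168.63188758 234.17034568]]
0.486 0.095 [[166.25302627 230.1192877 ]]
0.45 0.123 [[169.73960582 226.71578029]]
0.455 0.123 [[169.03984149 225.574805  ]]
0.468 0.123 [[167.25549724 222.66540736]]
0.486 0.123 [[164.86527263 218.76811353]]
```

Run:
```python
from h import *
d=pickle.load(open('c3.pkl','rb'));s=d['scene'];t=d['top']
for z in(.104,.115,.125,.134,.145):
  print(z,'scene',ray(s,(168.6,221.2),z).round(3),'top',ray(t,(172.1,216),z).round(3))
for x in(.45,.468,.486):
 for z in (.104,.134):print(x,z,'top',proj(t,[x,.3265,z]))
cv2.imwrite('pics/scene3b.png',cv2.resize(s['pixels'][120:240,110:230],None,fx=5,fy=5,interpolation=cv2.INTER_CUBIC))
cv2.imwrite('pics/top3b.png',cv2.resize(t['pixels'][180:235,150:215],None,fx=10,fy=10,interpolation=cv2.INTER_CUBIC))
```

```text
0.104 scene [0.505 0.317 0.104] top [0.467 0.335 0.104]
0.115 scene [0.486 0.321 0.115] top [0.461 0.333 0.115]
0.125 scene [0.469 0.325 0.125] top [0.456 0.332 0.125]
0.134 scene [0.454 0.328 0.134] top [0.451 0.33  0.134]
0.145 scene [0.435 0.332 0.145] top [0.445 0.329 0.145]
0.45 0.104 top [[174.85187241 220.92908966]]
0.45 0.134 top [[173.40219397 216.23730256]]
0.468 0.104 top [[175.02065799 215.60866189]]
0.468 0.134 top [[173.58288282 210.85243578]]
0.486 0.104 top [[175.18740982 210.3523419 ]]
0.486 0.134 top [[173.76135651 205.533585  ]]
```

View pics/scene3b.png

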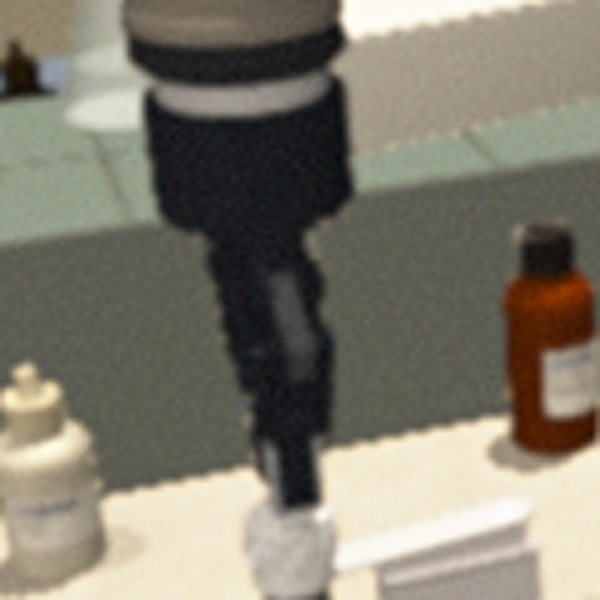

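View pics/top3b.png

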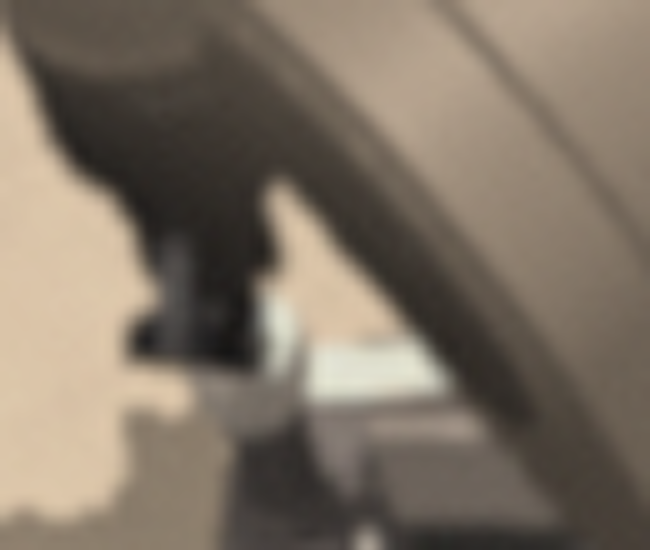

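Request:
jog_arm:
  dp:
    - [0,0,-0.4]
    - [0,0,-0.4]
    - [0,0,-0.4]
    - [0,0,-0.4]
    - [0,0,-0.4]
  angular:
    - [0,0,0]
    - [0,0,0]
    - [0,0,0]
    - [0,0,0]
    - [0,0,0]
  claw: [65,65,65,65,65]

```text
t: 4.4
eef_pos: [0.4692, 0.3262, 0.1096]
tool_rot: [-0.0, 0.732, 0.681, -0.0]
contact_force: [0.3, -0.4, 0.1]
gripper_width: 0.761
```

Request:
jog_arm:
  dp:
    - [0.03,-0.05,0.4]
    - [0.03,-0.05,0.8]
    - [0.03,-0.05,1.2]
    - [0.03,-0.05,1.5]
    - [0.03,-0.05,1.5]
  angular:
    - [0,0,0]
    - [0,0,0]
    - [0,0,0]
    - [0,0,0]
    - [0,0,0]
  claw: [65,65,65,65,65]

```text
t: 4.9
eef_pos: [0.4673, 0.3264, 0.0705]
tool_rot: [0.0, 0.732, 0.681, -0.001]
contact_force: [0.5, 0.7, 1.0]
gripper_width: 0.762
```

```bash
python3 look.py 4 120,230,150,250 150,215,180,235;python3 go.py .468 .328 .098 -5
```

```text
scene 5.6
top 10.181818181818182
t 5.0 pos [0.4681 0.3269 0.0719] jaw -4.2 F [ 0.7 -0.2 -0.3] M [-0.   -0.03  0.  ] w 0.7600555726562159
dp [ 0.041 -0.009 -1.044] ang [-0.004  0.006  0.16 ]
```

View pics/scene4.png

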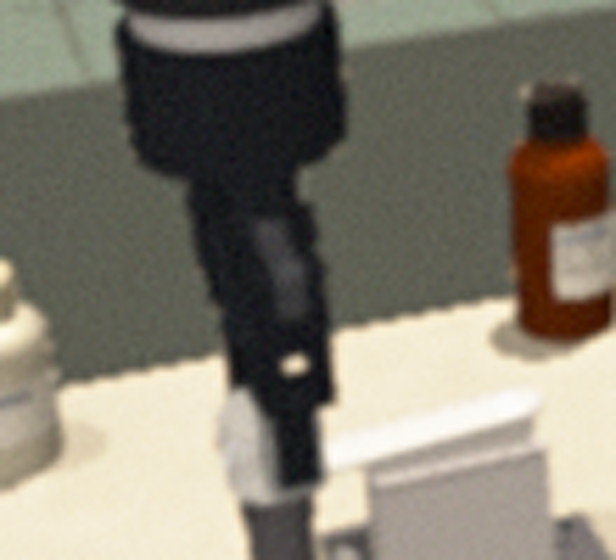

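View pics/top4.png

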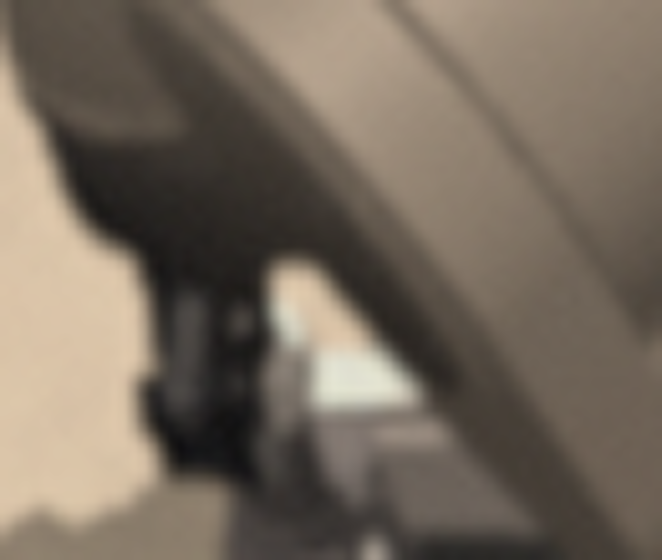

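Request:
jog_arm:
  dp:
    - [0.03,0,0.1]
    - [0.03,0,0.16]
    - [0.03,0,0.16]
    - [0.03,0,0.16]
    - [0.03,0,0.16]
  angular:
    - [0,0,0]
    - [0,0,0]
    - [0,0,0]
    - [0,0,0]
    - [0,0,0]
  claw: [65,65,30,25,25]
  grip_force: 30

```text
t: 5.5
eef_pos: [0.4667, 0.328, 0.0685]
tool_rot: [-0.001, 0.732, 0.681, -0.001]
contact_force: [-4.9, -0.4, 5.9]
gripper_width: 0.41
```

Request:
jog_arm:
  dp:
    - [0,0,0]
    - [0,0,0]
    - [0,0,0]
    - [0,0,0]
    - [0,0,0]
  angular:
    - [0,0,0]
    - [0,0,0]
    - [0,0,0]
    - [0,0,0]
    - [0,0,0]
  claw: [25,25,25,25,25]

```text
t: 6.0
eef_pos: [0.4667, 0.328, 0.0685]
tool_rot: [-0.001, 0.732, 0.681, -0.001]
contact_force: [-5.2, -0.2, 5.9]
gripper_width: 0.408
```

```bash
python3 go.py .468 .328 .098 -5
```

```text
t 6.0 pos [0.4667 0.328  0.0685] jaw -4.16 F [-5.2 -0.2  5.9] M [-0.19  1.06 -0.01] w 0.4078461274773504
dp [ 0.003  0.05  -1.179] ang [-0.029  0.005  0.168]
```

Request:
jog_arm:
  dp:
    - [0,-0.04,0]
    - [0,-0.04,0]
    - [0,-0.04,0]
    - [0,-0.04,0]
    - [0,-0.04,0]
  angular:
    - [0,0,-1]
    - [0,0,-2]
    - [0,0,-3]
    - [0,0,-4]
    - [0,0,-5]
  claw: [25,25,25,25,25]

```text
t: 6.5
eef_pos: [0.4672, 0.3281, 0.0686]
tool_rot: [-0.0, 0.566, 0.824, 0.0]
contact_force: [-0.1, -0.1, 1.6]
gripper_width: 0.413
```

```bash
python3 look.py 5 140,250,190,290 150,250,160,240;python3 go.py .468 .328 .098 -5
```

```text
scene 5.6
top 7.0
t 6.6 pos [0.4673 0.3282 0.0686] jaw 20.86 F [-0.9  0.1  2.7] M [0.02 0.22 0.06] w 0.40701268479080643
dp [-0.016  0.025 -1.177] ang [ 2.000e-03 -8.000e-03  5.172e+00]
```

View pics/scene5.png

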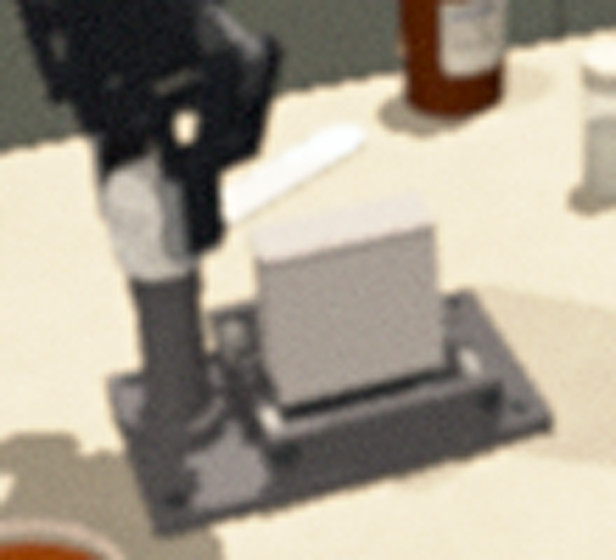

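Request:
jog_arm:
  dp:
    - [0,0,0]
    - [0,0,0]
    - [0,0,0]
    - [0,0,0]
    - [0,0,0]
  angular:
    - [0,0,-1.1]
    - [0,0,-2.2]
    - [0,0,-3.3]
    - [0,0,-4.4]
    - [0,0,-5.5]
  claw: [25,25,25,25,25]

```text
t: 7.1
eef_pos: [0.4677, 0.3284, 0.0686]
tool_rot: [0.0, 0.355, 0.935, 0.001]
contact_force: [0.3, 1.1, 0.4]
gripper_width: 0.406
```

Request:
jog_arm:
  dp:
    - [0,0,0]
    - [0,0,0]
    - [0,0,0]
    - [0,0,0]
    - [0,0,0]
  angular:
    - [0,0,-1.1]
    - [0,0,-2.2]
    - [0,0,-3.3]
    - [0,0,-4.4]
    - [0,0,-5]
  claw: [25,25,25,25,25]

```text
t: 7.6
eef_pos: [0.468, 0.3289, 0.0686]
tool_rot: [0.001, 0.145, 0.989, 0.001]
contact_force: [1.3, 1.6, -0.8]
gripper_width: 0.411
```

```bash
python3 look.py 6 140,250,190,290 150,250,160,240;python3 go.py .468 .328 .098 -5
```

```text
scene 5.6
top 7.0
t 7.7 pos [0.468  0.329  0.0686] jaw 73.23 F [ 1.9  3.6 -1.4] M [ 0.54 -0.33  0.04] w 0.40647579980655635
dp [-0.012 -0.035 -1.177] ang [ 2.9000e-02 -9.0000e-03  1.5645e+01]
```

View pics/scene6.png

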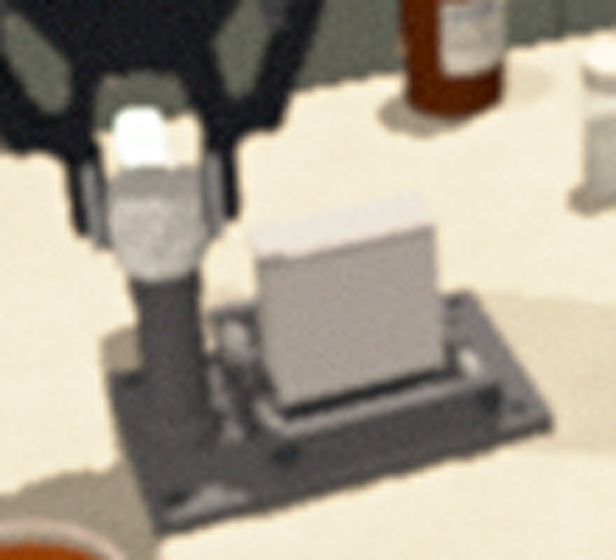

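View pics/top6.png

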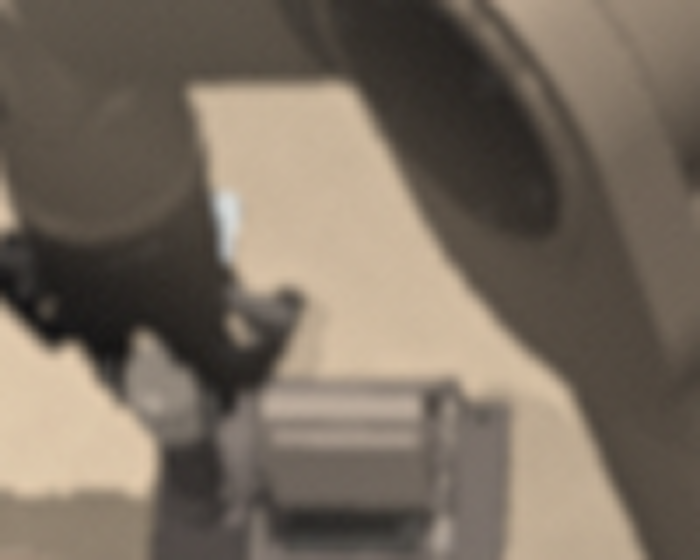

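Request:
jog_arm:
  dp:
    - [0,0,0]
    - [0,0,0]
    - [0,0,0]
    - [0,0,0]
    - [0,0,-0.4]
  angular:
    - [0,0,0]
    - [0,0,0]
    - [0,0,0]
    - [0,0,0]
    - [0,0,0]
  claw: [70,70,70,70,70]

```text
t: 8.2
eef_pos: [0.4662, 0.3271, 0.0774]
tool_rot: [-0.001, 0.145, 0.989, -0.001]
contact_force: [0.2, -0.2, -0.5]
gripper_width: 0.819
```

Request:
jog_arm:
  dp:
    - [0,0,-1]
    - [0,0,-2.5]
    - [0,0,-4]
    - [0,0,-5]
    - [0,0,-5]
  angular:
    - [0,0,0]
    - [0,0,0]
    - [0,0,0]
    - [0,0,0]
    - [0,0,0]
  claw: [70,70,70,70,70]

```text
t: 8.7
eef_pos: [0.4693, 0.3296, 0.2083]
tool_rot: [0.003, 0.145, 0.989, 0.003]
contact_force: [0.8, -0.3, -0.3]
gripper_width: 0.821
```

```bash
python3 go.py .451 -.073 .17 -15
```

```text
t 8.7 pos [0.4693 0.3296 0.2083] jaw 73.28 F [ 0.8 -0.3 -0.3] M [ 0.02 -0.05  0.01] w 0.8207670586049634
dp [ -3.923 -15.646   1.442] ang [ 0.102 -0.019 17.657]
```

Request:
jog_arm:
  dp:
    - [-0.4,-1.6,0]
    - [-0.8,-3.2,0]
    - [-1.2,-4.8,0]
    - [-1.6,-6.4,0]
    - [-2,-8,0]
  angular:
    - [0,0,1.6]
    - [0,0,3.2]
    - [0,0,4.8]
    - [0,0,6.4]
    - [0,0,8]
  claw: [70,70,70,70,70]

```text
t: 9.2
eef_pos: [0.457, 0.1203, 0.2031]
tool_rot: [-0.0, 0.477, 0.879, -0.0]
contact_force: [0.9, -0.1, 1.0]
gripper_width: 0.817
```

```bash
python3 go.py .451 -.073 .17 -15
```

```text
t 9.2 pos [0.457  0.1203 0.2031] jaw 32.97 F [ 0.9 -0.1  1. ] M [ 0.02 -0.04 -0.01] w 0.8168104776521443
dp [-6.356 -4.407  1.324] ang [-5.000e-03 -1.000e-03  9.595e+00]
```

Request:
jog_arm:
  dp:
    - [-1.4,-0.9,0]
    - [-2.8,-1.8,0]
    - [-4.2,-2.8,0.3]
    - [-5.6,-3.8,0.8]
    - [-6.3,-4.4,1.2]
  angular:
    - [0,0,1.7]
    - [0,0,3.4]
    - [0,0,5.1]
    - [0,0,6.8]
    - [0,0,8.4]
  claw: [70,70,70,70,70]

```text
t: 9.7
eef_pos: [0.4513, -0.0737, 0.1729]
tool_rot: [0.0, 0.762, 0.648, -0.0]
contact_force: [0.1, 0.2, 0.1]
gripper_width: 0.82
```

Request:
jog_arm:
  dp:
    - [0,0,0]
    - [0,0,0]
    - [0,0,0]
    - [0,0,0]
    - [0,0,0]
  angular:
    - [0,0,1.1]
    - [0,0,1.2]
    - [0,0,1.2]
    - [0,0,1.2]
    - [0,0,1.2]
  claw: [70,70,70,70,70]

```text
t: 10.2
eef_pos: [0.4524, -0.0694, 0.1734]
tool_rot: [0.0, 0.791, 0.612, 0.0]
contact_force: [0.4, -0.4, -0.4]
gripper_width: 0.821
```

```bash
python3 look.py 7 280,390,150,250 130,390,150,260;python3 go.py .451 -.073 .073 -15
```

```text
scene 5.6
top 2.6923076923076925
t 10.3 pos [ 0.4524 -0.0696  0.1733] jaw -14.6 F [-0.9  0.1  0.1] M [0.02 0.03 0.01] w 0.8215189712495273
dp [-0.144 -0.019  4.012] ang [ 0.002 -0.002  0.08 ]
```

View pics/scene7.png

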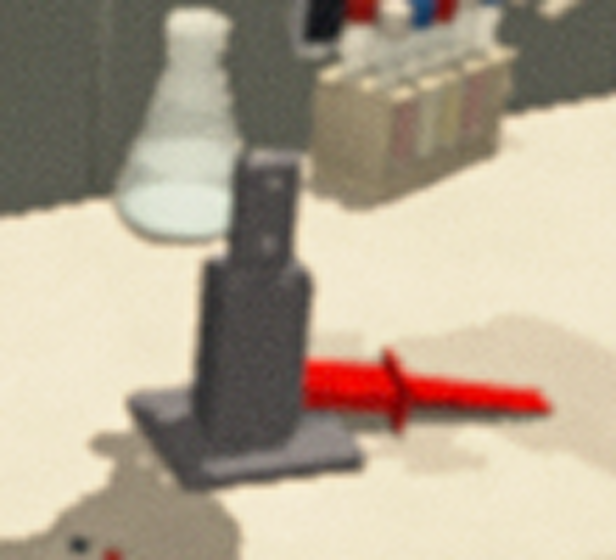

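View pics/top7.png

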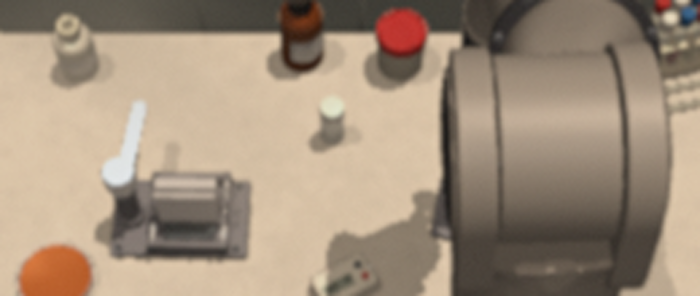

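Run:
```python
from h import *
d=pickle.load(open('c7.pkl','rb'));s=d['scene'];t=d['top']
cv2.imwrite('pics/s7b.png',cv2.resize(s['pixels'][80:240,270:400],None,fx=4.5,fy=3.6,interpolation=cv2.INTER_CUBIC))
cv2.imwrite('pics/t7b.png',cv2.resize(t['pixels'][180:250,165:230],None,fx=8,fy=8,interpolation=cv2.INTER_CUBIC))
cv2.imwrite('pics/s7c.png',cv2.resize(s['pixels'][210:290,150:250],None,fx=7,fy=7,interpolation=cv2.INTER_CUBIC))
print(proj(s,[[.42,-.065,.205],[.42,-.065,.18],[.451,-.073,.146]]))
```

```text
[[335.70290518 160.4545556 ]
 [334.68688668 170.37710742]
 [327.79637095 178.21718623]]
```

View pics/s7b.png

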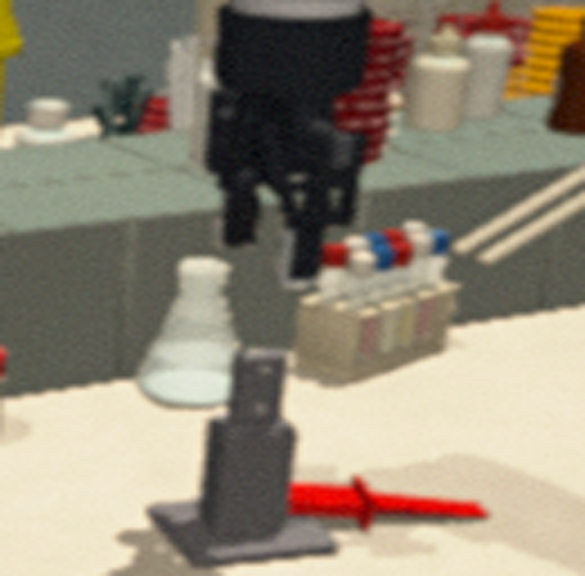

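View pics/t7b.png

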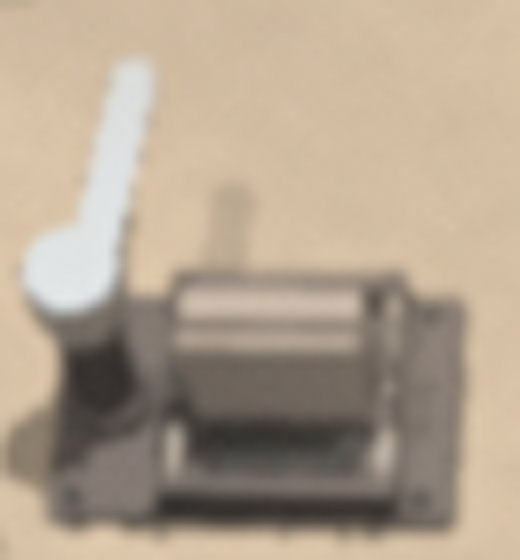

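View pics/s7c.png

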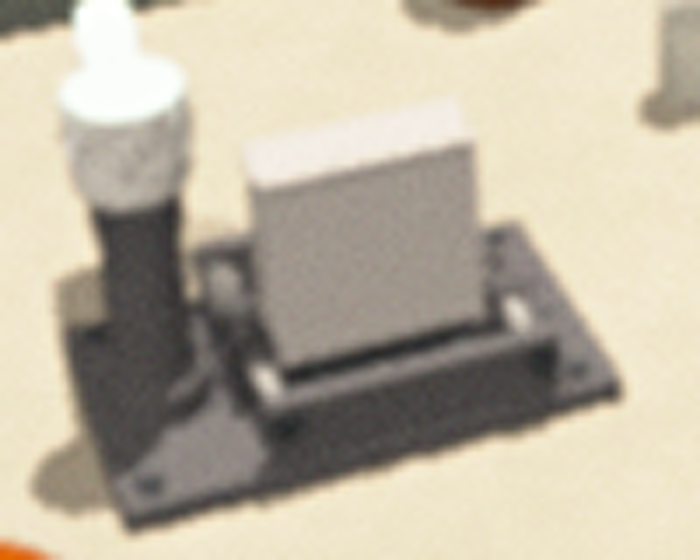

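Run:
```python
from h import *
d=pickle.load(open('c7.pkl','rb'));t=d['top'];s=d['scene']
f=lambda x,y:((x+.5)/8-.5+165,(y+.5)/8-.5+180)
for y in(350,330,322,316,285):print(y,[ray(t,f(x,y),.088).round(4)[:2] for x in(178,365)])
g=lambda x,y:((x+.5)/7-.5+150,(y+.5)/7-.5+210)
print('scene',[ray(s,g(*p),.088).round(4)[:2] for p in[(250,187),(475,143),(243,145),(458,97)]])
print('tongue', ray(t,f(135,62),.095),'cap',ray(t,f(70,270),.123))
im=t['pixels'];print(im[212:226,198].sum(1)//3)
```

```text
350 [array([0.4483, 0.2927]), array([0.4445, 0.2222])]
330 [array([0.4568, 0.2928]), array([0.453 , 0.2222])]
322 [array([0.4602, 0.2929]), array([0.4564, 0.2222])]
316 [array([0.4628, 0.2929]), array([0.459 , 0.2221])]
285 [array([0.4761, 0.2931]), array([0.4723, 0.222 ])]
scene [array([0.4544, 0.2969]), array([0.4452, 0.2273]), array([0.4782, 0.2912]), array([0.4733, 0.2214])]
tongue [0.57211591 0.31063735 0.095     ] cap [0.46577406 0.32882018 0.123     ]
[188 174 153 151 168 185 186 167 145 151 163 148 117 101]
```

Request:
jog_arm:
  dp:
    - [-0.14,0,0.6]
    - [-0.14,0,1.4]
    - [-0.14,0,2.2]
    - [-0.14,0,2.8]
    - [-0.14,0,3]
  angular:
    - [0,0,0]
    - [0,0,0]
    - [0,0,0]
    - [0,0,0]
    - [0,0,0]
  claw: [70,70,70,70,70]

```text
t: 10.8
eef_pos: [0.4504, -0.0732, 0.097]
tool_rot: [-0.001, 0.791, 0.611, -0.001]
contact_force: [-0.1, -0.7, 0.4]
gripper_width: 0.82
```

Request:
jog_arm:
  dp:
    - [0,0,0.4]
    - [0,0,0.8]
    - [0,0,1.0]
    - [0,0,1.05]
    - [0,0,1.05]
  angular:
    - [0,0,0]
    - [0,0,0]
    - [0,0,0]
    - [0,0,0]
    - [0,0,0]
  claw: [70,70,70,70,70]

```text
t: 11.3
eef_pos: [0.4514, -0.0735, 0.072]
tool_rot: [-0.0, 0.792, 0.611, -0.0]
contact_force: [0.5, 0.7, -0.2]
gripper_width: 0.821
```

```bash
python3 look.py 8 280,390,150,250 130,390,150,260;python3 go.py .451 -.073 .073 -15
```

```text
scene 5.6
top 2.6923076923076925
t 11.4 pos [ 0.4517 -0.0735  0.0723] jaw -14.69 F [ 0.8  0.6 -0.2] M [0.   0.01 0.01] w 0.8199537635914399
dp [ 0.012 -0.031 -0.029] ang [ 0.007 -0.003  0.061]
```

View pics/scene8.png

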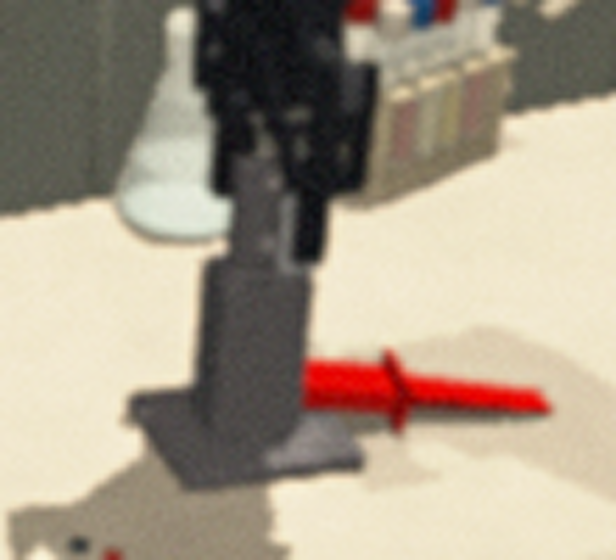

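Request:
jog_arm:
  dp:
    - [0,0,0.08]
    - [0,0,0.08]
    - [0,0,0.08]
    - [0,0,0.08]
    - [0,0,0.08]
  angular:
    - [0,0,0]
    - [0,0,0]
    - [0,0,0]
    - [0,0,0]
    - [0,0,0]
  claw: [30,15,6,6,6]
  grip_force: 60

```text
t: 11.9
eef_pos: [0.4515, -0.0734, 0.0701]
tool_rot: [0.0, 0.792, 0.611, 0.0]
contact_force: [0.6, 0.9, 1.8]
gripper_width: 0.158
```

Request:
jog_arm:
  dp:
    - [0,0,0]
    - [0,0,0]
    - [0,0,0]
    - [0,0,0]
    - [0,0,0]
  angular:
    - [0,0,0]
    - [0,0,0]
    - [0,0,0]
    - [0,0,0]
    - [0,0,0]
  claw: [6,6,6,6,6]

```text
t: 12.4
eef_pos: [0.4515, -0.0734, 0.0701]
tool_rot: [0.0, 0.792, 0.611, 0.0]
contact_force: [-1.2, 0.2, 4.5]
gripper_width: 0.16
```

```bash
python3 go.py .451 -.073 .073 -15
```

```text
t 12.4 pos [ 0.4515 -0.0734  0.0701] jaw -14.69 F [-1.2  0.2  4.5] M [-0.02  0.08 -0.08] w 0.15990433390228032
dp [ 0.011 -0.024 -0.117] ang [ 0.003 -0.001  0.063]
```

Request:
jog_arm:
  dp:
    - [0,0,-0.3]
    - [0,0,-0.8]
    - [0,0,-1.4]
    - [0,0,-2]
    - [0,0,-2.6]
  angular:
    - [0,0,0]
    - [0,0,0]
    - [0,0,0]
    - [0,0,0]
    - [0,0,0]
  claw: [6,6,6,6,6]

```text
t: 12.9
eef_pos: [0.4508, -0.0735, 0.1356]
tool_rot: [-0.0, 0.792, 0.611, -0.0]
contact_force: [0.5, -0.7, -0.9]
gripper_width: 0.157
```

Request:
jog_arm:
  dp:
    - [0,0,-0.7]
    - [0,0,-1.4]
    - [0,0,-2.1]
    - [0,0,-2.7]
    - [0,0,-2.8]
  angular:
    - [0,0,0]
    - [0,0,0]
    - [0,0,0]
    - [0,0,0]
    - [0,0,0]
  claw: [6,6,6,6,6]

```text
t: 13.4
eef_pos: [0.4521, -0.0735, 0.2065]
tool_rot: [0.001, 0.792, 0.611, 0.001]
contact_force: [0.5, -0.6, -0.8]
gripper_width: 0.158
```

```bash
python3 look.py 9 270,400,80,240 130,390,150,260;python3 go.py .462 .258 .2 -3.7
```

```text
scene 3.5
top 2.6923076923076925
t 13.5 pos [ 0.4512 -0.0734  0.205 ] jaw -14.69 F [-0.6  0.9 -2. ] M [ 0.01 -0.01 -0.02] w 0.1589389819557029
dp [12.932 -2.944  0.202] ang [ 0.003 -0.003 -2.198]
```

View pics/scene9.png

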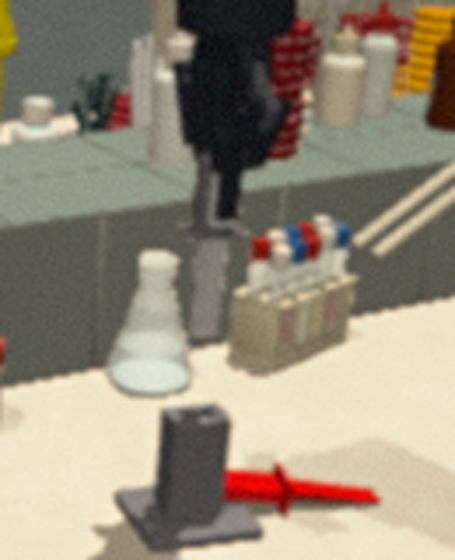

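Request:
jog_arm:
  dp:
    - [1,-0.2,0]
    - [2.4,-0.5,0]
    - [3.8,-0.9,0]
    - [5.2,-1.2,0]
    - [6.6,-1.5,0]
  angular:
    - [0,0,0]
    - [0,0,0]
    - [0,0,0]
    - [0,0,0]
    - [0,0,0]
  claw: [6,6,6,6,6]

```text
t: 14.0
eef_pos: [0.4559, 0.0968, 0.2038]
tool_rot: [-0.0, 0.792, 0.611, -0.001]
contact_force: [0.6, 0.1, -0.7]
gripper_width: 0.159
```

Request:
jog_arm:
  dp:
    - [1.4,-0.3,0]
    - [2.8,-0.6,0]
    - [4.2,-1,0]
    - [5.5,-1.3,0]
    - [6.2,-1.4,0]
  angular:
    - [0,0,-0.5]
    - [0,0,-1]
    - [0,0,-1.5]
    - [0,0,-2]
    - [0,0,-2.2]
  claw: [6,6,6,6,6]

```text
t: 14.5
eef_pos: [0.461, 0.2574, 0.2036]
tool_rot: [-0.001, 0.728, 0.686, -0.001]
contact_force: [0.8, 0.6, -0.9]
gripper_width: 0.16
```

Request:
jog_arm:
  dp:
    - [0,0,0]
    - [0,0,0]
    - [0,0,0]
    - [0,0,0]
    - [0,0,0]
  angular:
    - [0,0,0]
    - [0,0,0]
    - [0,0,0]
    - [0,0,0]
    - [0,0,0]
  claw: [6,6,6,6,6]

```text
t: 15.0
eef_pos: [0.4626, 0.2534, 0.2051]
tool_rot: [0.0, 0.73, 0.683, -0.0]
contact_force: [-0.2, 0.0, -2.2]
gripper_width: 0.154
```

```bash
python3 look.py 10 140,260,130,290 150,250,160,240;python3 go.py .462 .258 .2 -3.7
```

```text
scene 3.5
top 7.0
t 15.1 pos [0.4625 0.2539 0.2051] jaw -3.75 F [-0.1  0.6 -1.3] M [-0.02 -0.01  0.01] w 0.15426192894911983
dp [ 0.161 -0.031  0.204] ang [ 0.002 -0.001 -0.01 ]
```

View pics/scene10.png

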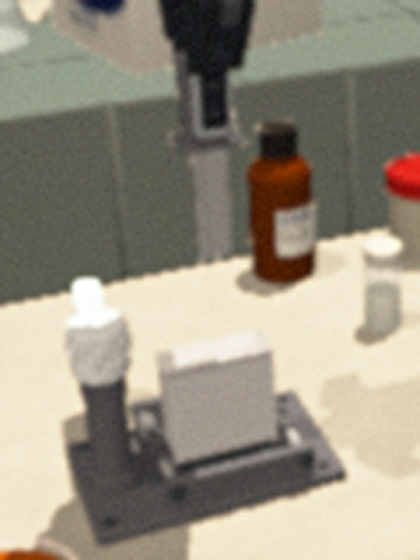

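View pics/top10.png

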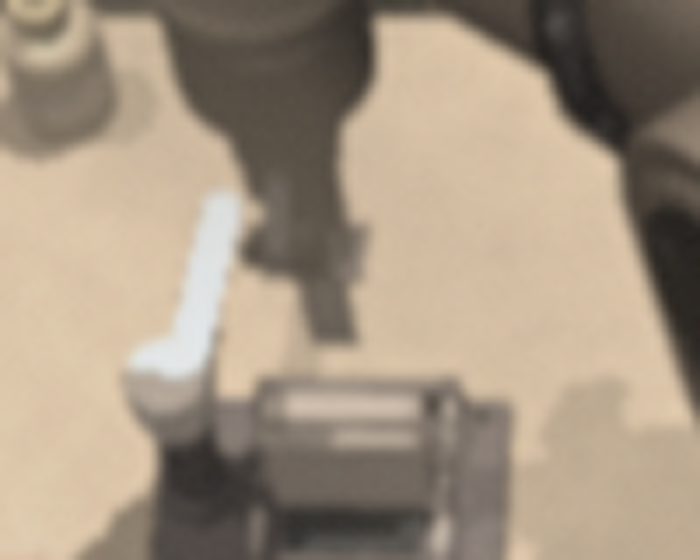

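Run:
```python
from h import *
d=pickle.load(open('c10.pkl','rb'));s=d['scene'];t=d['top']
for z in(.14,.145,.15,.155,.16):print(z,ray(s,(200.5,204.5),z)[:2].round(4),ray(t,(197.4,208.4),z)[:2].round(4))
g=lambda x,y:(140+(x+.5)/3.5-.5,130+(y+.5)/3.5-.5)
print([ray(s,g(*p),.088).round(4)[:2] for p in[(163,373),(275,349)]])
```

```text
0.14 [0.4802 0.2497] [0.4691 0.2555]
0.145 [0.4712 0.2527] [0.4663 0.255 ]
0.15 [0.4621 0.2558] [0.4636 0.2545]
0.155 [0.4531 0.2588] [0.4608 0.254 ]
0.16 [0.4441 0.2618] [0.458  0.2534]
[array([0.4537, 0.295 ]), array([0.4469, 0.2248])]
```

Request:
jog_arm:
  dp:
    - [0.15,0,0.4]
    - [0.15,0,1.0]
    - [0.15,0,1.6]
    - [0.15,0,2.0]
    - [0.15,0,2.2]
  angular:
    - [0,0,0]
    - [0,0,0]
    - [0,0,0]
    - [0,0,0]
    - [0,0,0]
  claw: [6,6,6,6,6]

```text
t: 15.6
eef_pos: [0.462, 0.258, 0.1486]
tool_rot: [-0.0, 0.729, 0.684, -0.001]
contact_force: [0.4, 0.2, -1.3]
gripper_width: 0.157
```

Request:
jog_arm:
  dp:
    - [0,0,0.05]
    - [0,0,0.1]
    - [0,0,0.15]
    - [0,0,0.2]
    - [0,0,0.25]
  angular:
    - [0,0,0]
    - [0,0,0]
    - [0,0,0]
    - [0,0,0]
    - [0,0,0]
  claw: [6,6,6,6,6]

```text
t: 16.1
eef_pos: [0.4628, 0.2584, 0.144]
tool_rot: [0.0, 0.73, 0.684, 0.0]
contact_force: [0.7, 0.1, -0.9]
gripper_width: 0.157
```

```bash
python3 look.py 11 140,260,150,290 150,250,160,240;python3 go.py .462 .258 .2 -3.7
```

```text
scene 4.0
top 7.0
t 16.2 pos [0.4626 0.2583 0.1437] jaw -3.69 F [-0.2 -0.3 -0.3] M [-0.01  0.03  0.01] w 0.16050627045520638
dp [-0.012 -0.022 -2.252] ang [-0.    -0.001  0.003]
```

View pics/scene11.png

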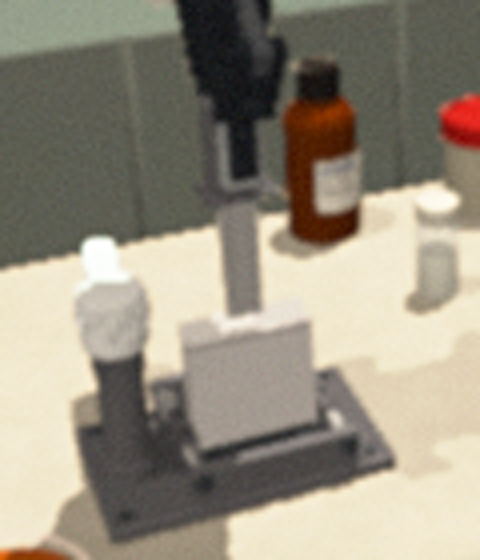

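View pics/top11.png

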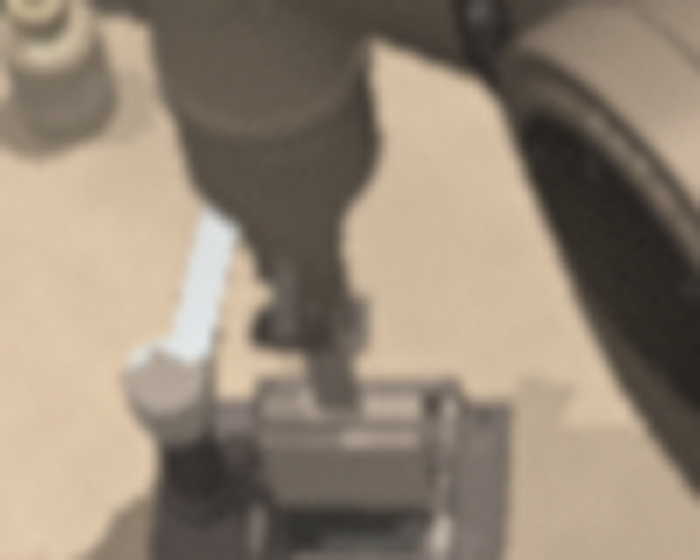

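Request:
jog_arm:
  dp:
    - [0,0,0.08]
    - [0,0,0.16]
    - [0,0,0.24]
    - [0,0,0.32]
    - [0,0,0.4]
  angular:
    - [0,0,0]
    - [0,0,0]
    - [0,0,0]
    - [0,0,0]
    - [0,0,0]
  claw: [6,6,6,6,6]

```text
t: 16.7
eef_pos: [0.4626, 0.2583, 0.1335]
tool_rot: [-0.0, 0.729, 0.684, -0.0]
contact_force: [0.1, 0.1, -1.5]
gripper_width: 0.16
```

Request:
jog_arm:
  dp:
    - [0,0,0.05]
    - [0,0,0.1]
    - [0,0,0.15]
    - [0,0,0.2]
    - [0,0,0.25]
  angular:
    - [0,0,0]
    - [0,0,0]
    - [0,0,0]
    - [0,0,0]
    - [0,0,0]
  claw: [6,6,6,6,6]

```text
t: 17.2
eef_pos: [0.4626, 0.2583, 0.1274]
tool_rot: [-0.0, 0.73, 0.684, -0.0]
contact_force: [-0.1, 0.8, -1.8]
gripper_width: 0.158
```

Request:
jog_arm:
  dp:
    - [0,0,0.04]
    - [0,0,0.08]
    - [0,0,0.12]
    - [0,0,0.16]
    - [0,0,0.2]
  angular:
    - [0,0,0]
    - [0,0,0]
    - [0,0,0]
    - [0,0,0]
    - [0,0,0]
  claw: [6,6,6,6,6]

```text
t: 17.7
eef_pos: [0.4626, 0.2583, 0.1224]
tool_rot: [-0.0, 0.73, 0.684, 0.0]
contact_force: [0.6, -0.1, -1.2]
gripper_width: 0.16
```

Request:
jog_arm:
  dp:
    - [0,0,0.04]
    - [0,0,0.08]
    - [0,0,0.12]
    - [0,0,0.16]
    - [0,0,0.2]
  angular:
    - [0,0,0]
    - [0,0,0]
    - [0,0,0]
    - [0,0,0]
    - [0,0,0]
  claw: [6,6,6,6,6]

```text
t: 18.2
eef_pos: [0.4626, 0.2583, 0.1174]
tool_rot: [-0.0, 0.73, 0.684, 0.0]
contact_force: [0.4, 0.3, -0.3]
gripper_width: 0.153
```

Request:
jog_arm:
  dp:
    - [0,0,0.03]
    - [0,0,0.06]
    - [0,0,0.09]
    - [0,0,0.12]
    - [0,0,0.15]
  angular:
    - [0,0,0]
    - [0,0,0]
    - [0,0,0]
    - [0,0,0]
    - [0,0,0]
  claw: [6,6,6,6,6]

```text
t: 18.7
eef_pos: [0.4626, 0.2583, 0.1137]
tool_rot: [-0.0, 0.729, 0.684, 0.0]
contact_force: [-0.5, -0.1, -0.9]
gripper_width: 0.162
```

Request:
jog_arm:
  dp:
    - [0,0,0.03]
    - [0,0,0.06]
    - [0,0,0.09]
    - [0,0,0.12]
    - [0,0,0.15]
  angular:
    - [0,0,0]
    - [0,0,0]
    - [0,0,0]
    - [0,0,0]
    - [0,0,0]
  claw: [6,6,6,6,6]

```text
t: 19.2
eef_pos: [0.4626, 0.2583, 0.1099]
tool_rot: [-0.0, 0.729, 0.684, -0.0]
contact_force: [-0.4, -0.3, -1.0]
gripper_width: 0.155
```

Request:
jog_arm:
  dp:
    - [0,0,0.03]
    - [0,0,0.06]
    - [0,0,0.09]
    - [0,0,0.12]
    - [0,0,0.15]
  angular:
    - [0,0,0]
    - [0,0,0]
    - [0,0,0]
    - [0,0,0]
    - [0,0,0]
  claw: [6,6,6,6,6]

```text
t: 19.7
eef_pos: [0.4626, 0.2582, 0.1061]
tool_rot: [-0.0, 0.73, 0.684, -0.0]
contact_force: [-0.2, -0.7, -1.3]
gripper_width: 0.158
```

Request:
jog_arm:
  dp:
    - [0,0,0.03]
    - [0,0,0.06]
    - [0,0,0.09]
    - [0,0,0.12]
    - [0,0,0.15]
  angular:
    - [0,0,0]
    - [0,0,0]
    - [0,0,0]
    - [0,0,0]
    - [0,0,0]
  claw: [6,6,6,6,6]

```text
t: 20.2
eef_pos: [0.4627, 0.2583, 0.1025]
tool_rot: [0.0, 0.729, 0.684, 0.0]
contact_force: [0.1, 0.5, 0.5]
gripper_width: 0.162
```

Request:
jog_arm:
  dp:
    - [0,0,0.03]
    - [0,0,0.06]
    - [0,0,0.09]
    - [0,0,0.12]
    - [0,0,0.15]
  angular:
    - [0,0,0]
    - [0,0,0]
    - [0,0,0]
    - [0,0,0]
    - [0,0,0]
  claw: [6,6,6,6,6]

```text
t: 20.7
eef_pos: [0.4628, 0.2584, 0.0988]
tool_rot: [0.0, 0.73, 0.684, 0.0]
contact_force: [-0.5, -0.3, 2.7]
gripper_width: 0.159
```

Request:
jog_arm:
  dp:
    - [0,0,0.03]
    - [0,0,0.06]
    - [0,0,0.09]
    - [0,0,0.12]
    - [0,0,0.15]
  angular:
    - [0,0,0]
    - [0,0,0]
    - [0,0,0]
    - [0,0,0]
    - [0,0,0]
  claw: [6,6,6,6,6]

```text
t: 21.2
eef_pos: [0.4629, 0.2584, 0.0951]
tool_rot: [0.0, 0.73, 0.684, 0.0]
contact_force: [0.5, -0.0, 3.7]
gripper_width: 0.159
```

Request:
jog_arm:
  dp:
    - [0,0,0.02]
    - [0,0,0.04]
    - [0,0,0.06]
    - [0,0,0.08]
    - [0,0,0.1]
  angular:
    - [0,0,0]
    - [0,0,0]
    - [0,0,0]
    - [0,0,0]
    - [0,0,0]
  claw: [6,6,6,6,6]

```text
t: 21.7
eef_pos: [0.4628, 0.2584, 0.0926]
tool_rot: [0.0, 0.73, 0.684, 0.0]
contact_force: [0.4, 0.2, 6.4]
gripper_width: 0.158
```

Request:
jog_arm:
  dp:
    - [0,0,0.02]
    - [0,0,0.04]
    - [0,0,0.06]
    - [0,0,0.08]
    - [0,0,0.1]
  angular:
    - [0,0,0]
    - [0,0,0]
    - [0,0,0]
    - [0,0,0]
    - [0,0,0]
  claw: [6,6,6,6,6]

```text
t: 22.2
eef_pos: [0.463, 0.2585, 0.0903]
tool_rot: [0.0, 0.73, 0.684, 0.0]
contact_force: [-0.6, -0.2, 6.5]
gripper_width: 0.157
```

```bash
python3 look.py 12 140,260,150,290 150,250,160,240;python3 go.py .462 .258 .2 -3.7
```

```text
scene 4.0
top 7.0
t 22.3 pos [0.4629 0.2584 0.0902] jaw -3.69 F [-0.7 -0.5  5.5] M [-0.01 -0.02  0.05] w 0.15955124786256303
dp [-0.018 -0.034 -4.391] ang [ 0.006 -0.005  0.002]
```

View pics/scene12.png

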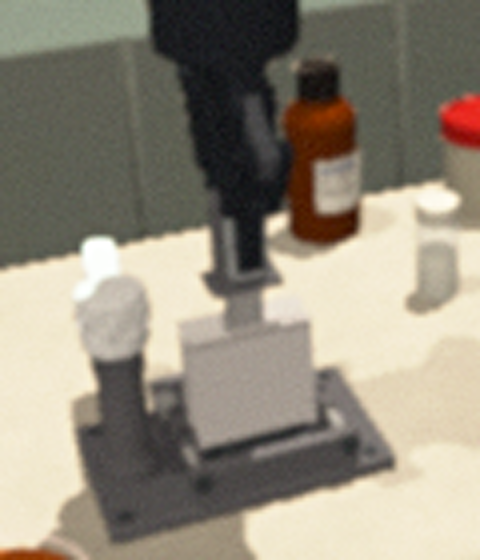

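Request:
jog_arm:
  dp:
    - [0,0,0.01]
    - [0,0,0.02]
    - [0,0,0.03]
    - [0,0,0.04]
    - [0,0,0.05]
  angular:
    - [0,0,0]
    - [0,0,0]
    - [0,0,0]
    - [0,0,0]
    - [0,0,0]
  claw: [6,6,6,6,6]

```text
t: 22.8
eef_pos: [0.463, 0.2585, 0.0891]
tool_rot: [0.0, 0.73, 0.684, 0.0]
contact_force: [-0.4, -0.4, 7.3]
gripper_width: 0.156
```

Request:
jog_arm:
  dp:
    - [0,0,0.01]
    - [0,0,0.02]
    - [0,0,0.03]
    - [0,0,0.04]
    - [0,0,0.05]
  angular:
    - [0,0,0]
    - [0,0,0]
    - [0,0,0]
    - [0,0,0]
    - [0,0,0]
  claw: [6,6,6,6,6]

```text
t: 23.3
eef_pos: [0.463, 0.2585, 0.088]
tool_rot: [0.0, 0.73, 0.684, 0.001]
contact_force: [0.5, -0.6, 8.6]
gripper_width: 0.156
```

Request:
jog_arm:
  dp:
    - [0,0,0]
    - [0,0,0]
    - [0,0,0]
    - [0,0,0]
    - [0,0,0]
  angular:
    - [0,0,0]
    - [0,0,0]
    - [0,0,0]
    - [0,0,0]
    - [0,0,0]
  claw: [6,6,6,6,6]

```text
t: 23.8
eef_pos: [0.4631, 0.2586, 0.0879]
tool_rot: [0.0, 0.73, 0.684, 0.001]
contact_force: [0.3, 0.7, 7.2]
gripper_width: 0.157
```

```bash
python3 look.py 13 170,230,180,250 150,250,160,240;python3 go.py .462 .258 .2 -3.7; python3 -c "
from h import *
s=pickle.load(open('c13.pkl','rb'))['scene']
print(proj(s,[[.463,.2585,.088+-.055+.075],[.463,.2585,.088+-.055+.079]]))"
```

```text
scene 8.0
top 7.0
t 23.9 pos [0.463  0.2586 0.0879] jaw -3.69 F [-0.7 -1.2  8. ] M [-0.05 -0.04  0.04] w 0.15941727857594104
dp [-0.022 -0.037 -4.483] ang [ 0.009 -0.008  0.003]
[[200.40534718 221.84606762]
 [200.28626319 220.23985406]]
```

View pics/scene13.png

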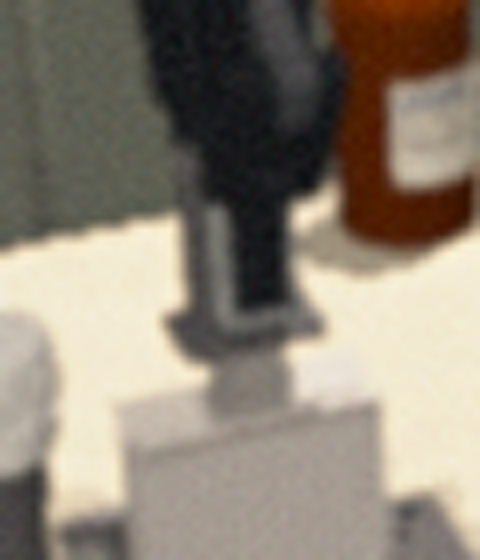

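```bash
python3 -c "
from station import *
print(hand_in())
o=get_obs();print(o['t'],o['contact_force'],o['eef_pos'])"
```

```text
the job is handed in; nothing more can be done
None
the job is handed in; nothing more can be done
```

I turned the twist cap about 78° anticlockwise, took the grey blade from its stand by the handle and slid it straight down into the middle of the slot. I handed in at about 24 s, still holding it upright.

- **Tongue:** the camera showed it pointing away from the slot, well clear of the plates.
- **Blade depth:** first touch came at a TCP height of about 0.104–0.105 m, and I stopped at 0.088 m. That is roughly 16–17 mm further, or about 1.6 mm of back-plate travel.
- **Push:** it rose to about 9.7 N while moving, after allowing for the weight held (8.6 N raw), and stayed at about 7–8 N raw when stopped.
- **Grip:** the final picture showed the blade upright with no visible slip in the fingers.

**Checks that disagreed or failed**
- The push grew by about 0.55 N per mm of depth instead of the expected 0.73. Force alone puts the back plate at about 1.3–1.6 mm, and depth alone at about 1.5–1.75 mm. I could not measure the back plate directly.
- The fingertips sat about 35 mm above the reported TCP height. My first attempt to grip the cap therefore closed in the air above it without contact, and I set the heights from the pictures after that.
- The red look-alike blade was leaning when the run began and was lying flat by the time I reached the stand. I saw no sign that the arm touched it.

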